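# Unlatch the cleaning kit and stand its swab wand in the kit

## Task

Get the copier cleaning kit ready for use: swing the latch lever on the kit's front well forward, clear of the lid, and only then lift the lid by its bar handle until it stands upright or leans back a little. Then take the swab wand out of its stand and push it, tip first, all the way down into the narrow slanted metal tube inside the kit, and let go of it. Leave lid and latch open and do not push the staple box, mug or stapler out of their places.

Things in the scene. Friction and masses are not known exactly. Their poses are not given: they have to be found in the camera images.
- case: Black plastic kit box, 135 (x) x 200 (y) x 75 mm high without lid, walls 5 mm, fixed to the worktop. Origin: centre of its underside, on the worktop. x points from its front (latch and handle, towards the robot) to its back (lid hinge), z up. Inside at left a divider and two fixed white jars with black caps, 58 mm high; right of the divider stands the tube.
- latch (a joint): Angle of the steel latch lever at the left of the kit's front, rad: 0 upright with its hook over the lid's front edge, grows as its top swings forward (to the case's -x) and down, at most 1.7. The hook is clear of the lid from about 0.3; below that it holds the lid shut. Stiff hinge (0.08 N m): stays where it is left.
- latch_tab (a point): Grip point on the lever's upright tab, 83 mm from its hinge line; at latch angle 0 it is 118 mm above the worktop, 33 mm above the lid's top. The tab is a plate 24 mm wide along the case's y, 5 mm thick (8 mm at its round top rim, 15 mm past this point): pinch it across its width, fingers closing along the hinge line and turning about it, or hook it from behind.
- latch_hinge (a point): Hinge line of the latch lever, along the case's y; at case frame (-74.5, 55, 35) mm.
- kit_lid (a joint): Angle of the grey lid, rad: 0 shut, grows as its front edge rises, 1.57 upright, stop at 1.9. Stiff hinge (0.2 N m) and 0.15 kg: the lid stays where it is left; about 2.5 N at the handle lift it.
- lid_bar (a point): Middle of the lid's steel bar handle: round bar 10 mm thick along the case's y, 76 mm long with a leg at each end, standing out forward and up at 45 degrees from the lid's front edge (lid shut: 21 mm in front of the edge, 104 mm above the worktop, 19 mm above the lid's top). It moves with the lid, 163 mm from the hinge line; it can turn between the fingers.
- lid_hinge (a point): Hinge line of the lid, along the case's y, abreast of the bar's middle; at case frame (69.5, -40, 75) mm. The shut lid's underside is level with it; lid 139 x 204 x 10 mm. Open, the handle is about 0.24 m up, and a wall cabinet hangs over the back of the worktop (front about x 0.66, bottom z 0.55): lean the tool back to the robot while lifting.
- vial: Narrow open metal tube in the kit, fixed, slanted 30 degrees from vertical with its mouth towards the kit's front. Origin: centre of its bottom, outside; z points along its axis out of the mouth. Inner floor at z 4 mm, bore 12 mm wide up to z 48 mm, then flaring to 18 mm at the mouth, z 58 mm. The tool must tilt about 30 degrees to push the wand in.
- vial_mouth (a point): Centre of the tube's mouth, 58 mm along the tube's z from its origin, 60 mm above the worktop, 15 mm below the rim of the kit box.
- stand: Grey swab stand, fixed: 70 x 60 mm foot and a top plate 50 (x) x 52 (y) mm with its top 85 mm above the worktop and a 10 mm hole in its middle, in which the wand hangs upright by its collar. Origin: centre of its underside; z up.
- wand: Swab wand, 145 mm long, 40 g, loose. Origin at the swab tip, z from tip to handle. White rod 8 mm thick from the tip to z 80 mm (tip tapers to 5 mm), black collar 18 mm wide at z 80 to 84 mm, black square handle 14 x 14 mm (sides along its x and y) from z 84 to 145 mm. At the start it hangs in the stand, tip 5 mm above the worktop.
- staple_box: Small carton of staples, 38 x 82 x 28 mm; bystander. Origin at its underside.
- mug: White spotted mug, 92 mm across (127 mm with its handle), 93 mm high; bystander. Origin at its underside.
- stapler: Black desk stapler, 38 x 170 x 50 mm; bystander. Origin at its underside.

How it is judged:
By the outcome, as a careful person would: the job done as asked, in the order asked, and still so for the second after the job is handed in, with the robot touching nothing.
It also fails if it takes over 67 s, if anything falls off the work surface, if the arm or the gripper's body presses on something with over 40 N, if the wrist force passes 120 N, or if a joint passes its speed limit or range.

## Robot

A 6-joint arm with a two-finger parallel gripper is mounted at the origin on a cart in front of the work surface, level with it; the furniture and walls round the work are solid. World frame = base frame: x ahead of the robot, y to its left, z up, the work surface at z = 0. Lengths are in mm, angles in degrees, forces in N, time in s.
With the tool pointing down it reaches from about 350 to 850 mm from the base axis. Payload 8.1 kg.
Tool frame: the origin (TCP) lies at the very end of the fingers, on their centre line; the grasp point (between the pads) lies 19 mm behind it (r.grip_point_offset is the distance from the TCP to the grasp point, in mm); z points along the fingers, y is the line along which they close (so a half turn about z gives the same grasp; the last joint's range is limited). The gripper opens to 85 mm and grips with 20 to 120 N. Pads are 22 mm wide; open, the fingers measure 114 mm over their backs; the gripper's body (76 mm by 85 mm) begins 54 mm behind the grasp point. The pads swing forward as they close: fully open they stand 13 mm farther back than shut.
Start: joints at [62.831, 7.471, 85.268, -0, 87.261, -4.893], TCP at [227.426, 555.232, 231.292] pointing down, gripper open.
Joint ranges: [-169.43, 169.43], [-51.17, 129.36], [1.28, 143.12], [-76.62, 256.62], [0, 156.53], [-152.29, 152.29]. Speed limits (degrees/s): [136.94, 136.94, 159.86, 180, 180, 180].

## Interface

Orientations are given as [roll, pitch, yaw] about the fixed x, y, z axes, in that order (R = Rz(yaw) Ry(pitch) Rx(roll)).
In Python, from bench import status, eyes, r gives the robot as it stands.
- The arm moves only by the shell command python3 -m handwheel 'ROWS' [FORCE]. ROWS is a JSON object whose one key "series" holds a list that holds one entry, the list of rows, each a list of 7 numbers: the shift along the tool's x, y, z in cm, then the turn, a rotation vector about the tool's x, y, z in rad, then the opening, from 0 (shut) to 1 (fully open). In form: {"series": [[[tx, ty, tz, rx, ry, rz, claw], ...]]}. A call has 1 to 12 rows; each row is the pose to reach, as a shift and turn from the pose commanded when the call began, along the tool's axes at that moment; what a row does not reach only later rows make up. A row lasts 1/8 s, in which the tool goes at most 62.5 mm and 10.7 degrees, less where a joint would pass 70% of its speed; a pose out of reach is approached as far as the arm can. A call with a gripper value outside its range is refused whole. The fingers move at their own pace and stop on an object; FORCE is the grip in N (left out, the last holds). Time passes only in rows, so rows that repeat a pose let the fingers close. It gives the time, the measured TCP pose, the force, the opening and the grip force at its end, in the units of the state.
- status.sense(): the state, without advancing time (a new reading comes with each control period).
- eyes.snapshot(name): name is "side" or "top"; returns a dict with "img" (384x512x3 uint8, red, green, blue), "mtx" (3x3 intrinsics, pixels), "R" (3x3) and "t" (3): a world point X has camera coordinates R X + t. Camera axes: x right, y down, z forward; pixel columns grow to the right and rows downward; lengths in mm; the calibration is good to about 2 mm. A picture is of the moment at which its call begins. There is no depth.
- r.hand_in(): hands the job in; it is judged then, once.
The state is a dict: "time": time; "joint_pos": joint angles; "qd": joint speeds; "joint_efforts": joint torques, N m; "tool_pos": TCP position; "tcp_rot": TCP orientation; "ft_force": force on the tool from outside, world axes, zero at the start; "wrist_torque": the same for the moment, N m; "finger_gap": finger opening in mm; "grip_force": force on a finger pad.
Only numpy, scipy, OpenCV 4.12 (cv2) and the standard library are available. Lean on these libraries where they do the work, as an engineer would, in place of code of your own. Each camera call takes 0.05 s, during which the arm holds its last target. There are 200 camera calls.

## Working session

There is one attempt and no reset: what is moved stays moved. The work goes in short steps, Python scripts to look and compute and a shell command to move; the robot and the scene stay as the last step left them, time stands still between calls to the robot, and variables do not carry over. Pictures are saved under pics/ and viewed, at most 10 in all, crops included, and the job is handed in when it is done.

```bash
ls; mkdir -p pics; python3 - <<'E'
from bench import status, eyes, r
import cv2,numpy as np
print(status.sense())
for n in("side","top"):
    s=eyes.snapshot(n); cv2.imwrite(f"pics/{n}0.png",s["img"][:,:,::-1]); np.savez(f"{n}0.npz",**s); print(n,s["mtx"].tolist(),(-s["R"].T@s["t"]).round(0),s["R"].round(3).tolist())
E
```

```text
pics
{'time': 0.0, 'joint_pos': array([ 6.28302047e+01,  7.51657625e+00,  8.53304573e+01, -1.43280267e-03,
        8.72625164e+01, -4.89385399e+00]), 'qd': array([0.03171638, 0.09187717, 0.01610465, 0.01609914, 0.03405022,
       0.01571208]), 'joint_efforts': array([ 2.65337134e-03, -5.69370353e+01, -5.00577056e+01,  3.15279613e-05,
        1.43038880e-02, -2.56207284e-05]), 'tool_pos': array([227.17606688, 554.71667741, 230.21785257]), 'tcp_rot': array([-1.79890727e+02, -7.91988662e-03,  1.57724121e+02]), 'ft_force': array([ 0.04816783, -0.00033148,  0.24714012]), 'wrist_torque': array([-0.03445006,  0.03127326,  0.02418461]), 'grip_force': 0.0, 'finger_gap': 85.23688943522652}
side [[437.6012615181963, 0.0, 250.18622058591706], [0.0, 437.6012615181963, 186.6915750624846], [0.0, 0.0, 1.0]] [  240. -1442.   568.] [[0.972, -0.236, 0.016], [-0.064, -0.326, -0.943], [0.228, 0.915, -0.332]]
top [[421.8076161107425, 0.0, 251.27984185615176], [0.0, 421.8076161107425, 190.5102210551037], [0.0, 0.0, 1.0]] [ 443. -205. 1357.] [[-0.017, -1.0, -0.011], [-0.997, 0.018, -0.076], [0.076, 0.01, -0.997]]
```

```bash
python3 - <<'E'
import cv2
a=cv2.imread("pics/side0.png");b=cv2.imread("pics/top0.png")
cv2.imwrite("pics/a.png",cv2.resize(a,(800,600),interpolation=cv2.INTER_CUBIC));cv2.imwrite("pics/b.png",cv2.resize(b,(800,600),interpolation=cv2.INTER_CUBIC))
E
```

```text
(no output)
```

View pics/a.png

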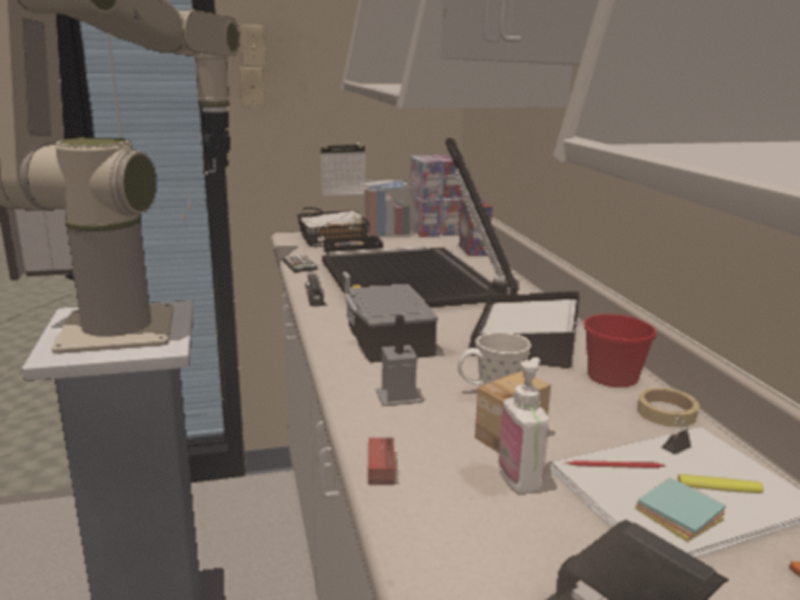

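View pics/b.png

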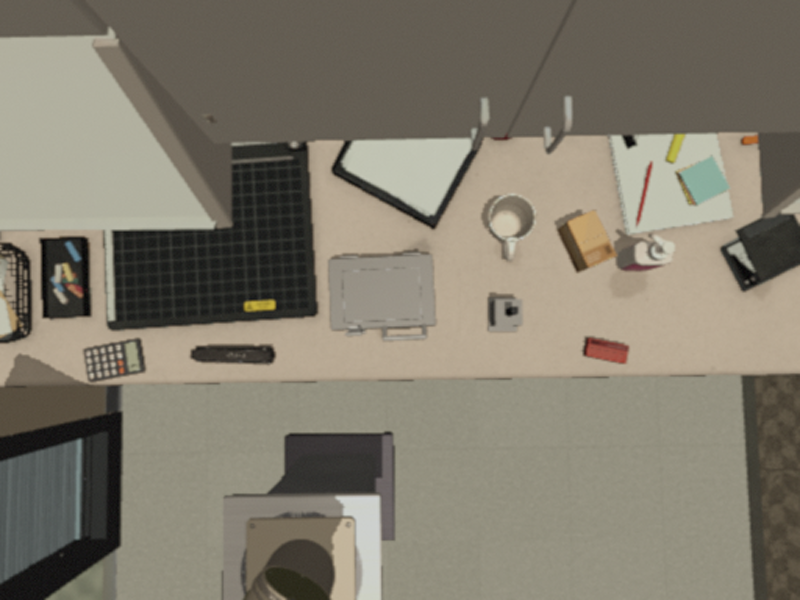

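The side view shows the case at about (390,320), the latch tab at (348,285) and the wand at (400,325). In the top view the lid spans (330–435, 253–330), the handle is at (405,333), the tab at (355,328) and the wand at (512,310). I'll zoom in for exact pixels.

```bash
python3 - <<'E'
import cv2,numpy as np
a=cv2.imread("pics/side0.png")[165:265,205:295];b=cv2.imread("pics/top0.png")[150:230,200:350]
A=cv2.resize(a,None,fx=5,fy=5,interpolation=cv2.INTER_CUBIC);B=cv2.resize(b,None,fx=5,fy=5,interpolation=cv2.INTER_CUBIC)
for I,x0,y0 in((A,205,165),(B,200,150)):
    for k in range(0,I.shape[1],50): cv2.putText(I,str(x0+k//5),(k,8),0,.3,(0,0,255));cv2.line(I,(k,10),(k,14),(0,0,255))
    for k in range(0,I.shape[0],50): cv2.putText(I,str(y0+k//5),(0,k+4),0,.3,(0,0,255));cv2.line(I,(22,k),(26,k),(0,0,255))
cv2.imwrite("pics/c.png",A);cv2.imwrite("pics/d.png",B)
E
```

```text
(no output)
```

View pics/c.png

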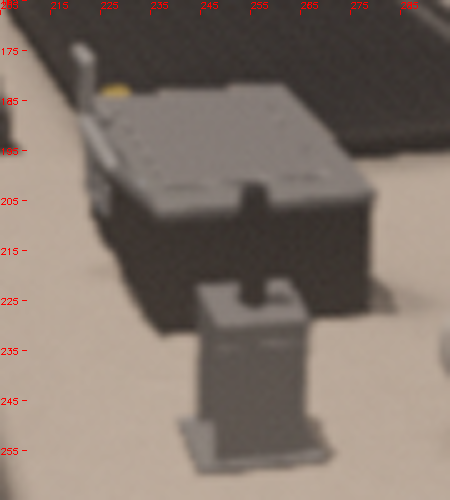

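View pics/d.png

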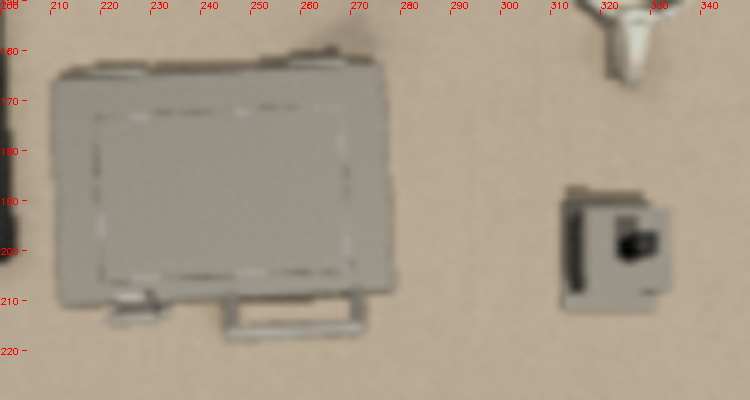

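```bash
cat > h.py <<'E'
import numpy as np
from scipy.spatial.transform import Rotation as Rn
def ray(n,p):
    s=np.load(n+".npz");R,t=s["R"],s["t"];c=-R.T@t
    d=R.T@np.linalg.inv(s["mtx"])@[*p,1];return c,d
def onz(n,p,z):
    c,d=ray(n,p);return c+d*(z-c[2])/d[2]
def tri(ns,ps):
    A=np.zeros((3,3));b=np.zeros(3);rs=[ray(n,p) for n,p in zip(ns,ps)]
    for c,d in rs:
        d=d/np.linalg.norm(d);P=np.eye(3)-np.outer(d,d);A+=P;b+=P@c
    X=np.linalg.solve(A,b)
    return X.round(1),[round(float(np.linalg.norm(np.cross(X-c,d/np.linalg.norm(d)))),1) for c,d in rs]
def proj(n,X):
    s=np.load(n+".npz");q=s["mtx"]@(s["R"]@np.asarray(X,float)+s["t"]);return (q[:2]/q[2]).round(1)
def Rr(rpy): return Rn.from_euler("xyz",rpy,degrees=True)
def delta(st,pos,rpy):
    "row: shift cm in tool axes, rotvec rad"
    R0=Rr(st["tcp_rot"]);return np.r_[R0.inv().apply(np.array(pos)-st["tool_pos"])/10,(R0.inv()*Rr(rpy)).as_rotvec()].round(3)
E
python3 - <<'E'
from h import *
N=("top0","side0")
for k,a,b in(("lidFL",(212.4,211.2),(222,188.6)),("lidFR",(279,208.2),(236,207.4)),("lidBR",(276,162.8),(279.4,203.4)),("lidBL",(210.4,166),(262,182)),("tabtop",(227.3,213.3),(221.2,174.2)),("wandtop",(329,198.5),(256,202)),("plate",(325.3,200),(255.5,225.5))):
    print(k,tri(N,(a,b)))
for k,p,z in(("FL",(212.4,211.2),85),("FR",(279,208.2),85),("BR",(276,162.8),85),("BL",(210.4,166),85),("bL",(245,217),104),("bR",(273,215.6),104),("tabtop",(227.3,213.3),133),("plate",(325.3,200),85),("wandtop",(329,198.5),150)): print(k,onz("top0",p,z).round(1))
print("side wand",onz("side0",(256,202),150),"side tab",onz("side0",(221.2,174.2),133))
E
```

```text
lidFL (array([481.7, -73.6,  71.7]), [1.7, 1.7])
lidFR (array([ 486.9, -276. ,   83.7]), [1.8, 1.8])
lidBR (array([ 623.6, -269.7,   83.3]), [0.3, 0.3])
lidBL (array([620.1, -70.7,  85. ]), [3.1, 3.1])
tabtop (array([ 471.7, -123.3,  138.9]), [0.5, 0.5])
wandtop (array([ 510. , -415.4,  152.5]), [2.0, 2.0])
plate (array([ 509.6, -415.9,   85.8]), [2.3, 2.3])
FL [479.6 -74.7  85. ]
FR [ 485.1 -275.5   85. ]
BR [ 623.1 -269.5   85. ]
BL [617. -70.  85.]
bL [ 460.2 -173.2  104. ]
bR [ 462.9 -256.2  104. ]
tabtop [ 471.4 -122.8  133. ]
plate [ 507.4 -415.5   85. ]
wandtop [ 508.2 -415.4  150. ]
side wand [ 513.72169176 -409.20170978  150.        ] side tab [ 475.34096012 -105.31631381  133.        ]
```

```bash
cat >> h.py <<'E'
C=np.array([551.2,-172.4,0]);YAW=1.9;RC=Rn.from_euler("z",YAW,degrees=True)
def w(p): return C+RC.apply(p)
def tool(yaw,tilt=0):
    "down, yaw rel. to case; tilt leans tool top back towards robot (about case -y)"
    return RC*Rn.from_euler("y",-tilt,degrees=True)*Rn.from_euler("xyz",[180,0,yaw],degrees=True)
def row(st,pos,R):
    R0=Rr(st["tcp_rot"]);return np.r_[R0.inv().apply(np.array(pos)-st["tool_pos"])/10,(R0.inv()*R).as_rotvec()].round(3).tolist()
E
python3 - <<'E'
from h import *
from bench import status
s=status.sense();print(row(s,w([-46,55,180]),tool(180)))
E
```

```text
[-51.101, -51.866, 5.111, -0.002, -0.001, -0.422]
```

```bash
python3 -m handwheel '{"series":[[[-51.1,-51.9,5.1,0,0,-0.422,0],[-51.1,-51.9,5.1,0,0,-0.422,0],[-51.1,-51.9,5.1,0,0,-0.422,0],[-51.1,-51.9,5.1,0,0,-0.422,0],[-51.1,-51.9,5.1,0,0,-0.422,0],[-51.1,-51.9,5.1,0,0,-0.422,0],[-51.1,-51.9,5.1,0,0,-0.422,0],[-51.1,-51.9,5.1,0,0,-0.422,0],[-51.1,-51.9,5.1,0,0,-0.422,0],[-51.1,-51.9,5.1,0,0,-0.422,0],[-51.1,-51.9,5.1,0,0,-0.422,0],[-51.1,-51.9,5.1,0,0,-0.422,0]]]}'
python3 - <<'E'
from h import *
from bench import status
s=status.sense();print(s["joint_pos"].round(1),row(s,w([-46,55,180]),tool(180)))
E
```

```text
time: 1.6
tool_pos: [503.7, -121.3, 179.7]
tcp_rot: [180.0, -0.0, -178.2]
ft_force: [-0.3, 1.0, 1.4]
finger_gap: 0.1
grip_force: 0.0
[ -19.2   -3.5  101.9   -0.    81.6 -111. ] [0.022, 0.24, -0.035, 0.0, -0.001, -0.002]
```

```bash
python3 -m handwheel '{"series":[[[0,0.1,6.0,0,0,0,0],[0,0.1,7.0,0,0,0,0],[1.5,0.1,7.0,0,0,0,0],[3.0,0.1,7.1,0,0,0,0],[4.4,0.1,7.5,0,0,0,0],[5.8,0.1,8.2,0,0,0,0],[7.0,0.1,9.1,0,0,0,0],[7.9,0.1,10.3,0,0,0,0],[8.65,0.1,11.5,0,0,0,0],[9.0,0.1,12.3,0,0,0,0],[9.1,0.1,13.0,0,0,0,0],[9.1,0.1,13.0,0,0,0,0]]]}'
python3 -m handwheel '{"series":[[[0,0,-6,0,0,0,0.6],[0,0,-12,0,0,0,0.6],[6,0,-12,0,0,0,0.6],[6,0,-12,0,0,0,0.6]]]}'
python3 - <<'E'
from h import *
from bench import status,eyes
import cv2
s=status.sense();b=w([-90.5,-40,104])
for t in(45,):
  R=tool(90,t);print("pre",row(s,b+R.apply([0,0,-60]),R));print("at",row(s,b+R.apply([0,0,14]),R))
A=[]
for n in("side","top"):
    q=eyes.snapshot(n);np.savez(n+"1.npz",**q);I=q["img"][:,:,::-1]
    I=I[150:250,200:300] if n=="side" else I[150:250,190:290]
    A.append(cv2.resize(I,(400,400),interpolation=cv2.INTER_CUBIC))
cv2.imwrite("pics/e.png",np.hstack(A))
E
```

```text
time: 3.1
tool_pos: [412.1, -120.6, 49.6]
tcp_rot: [180.0, -0.1, -178.1]
ft_force: [-0.3, 0.8, 0.1]
finger_gap: -0.2
grip_force: 0.0
time: 3.6
tool_pos: [350.5, -122.6, 170.7]
tcp_rot: [-179.9, 0.1, -178.1]
ft_force: [0.7, -0.4, -0.3]
finger_gap: 51.1
grip_force: 0.0
pre [-6.603, -9.635, 2.451, -0.614, -0.612, 1.482]
at [-11.829, -9.625, 7.69, -0.614, -0.612, 1.482]
```

View pics/e.png

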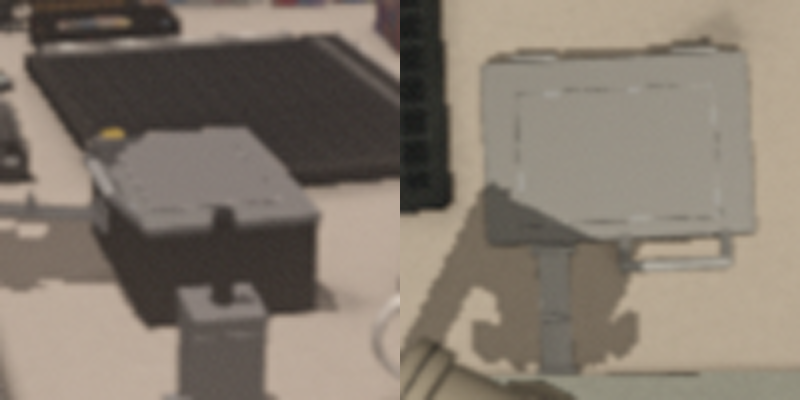

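The latch lever now lies forward, nearly horizontal: in the top crop it runs from about (555,245) to (555,370). Next I'll approach the bar.

```bash
python3 -m handwheel '{"series":[[[-6.6,-9.6,2.45,-0.614,-0.612,1.482,0.6],[-6.6,-9.6,2.45,-0.614,-0.612,1.482,0.6],[-6.6,-9.6,2.45,-0.614,-0.612,1.482,0.6],[-6.6,-9.6,2.45,-0.614,-0.612,1.482,0.6],[-6.6,-9.6,2.45,-0.614,-0.612,1.482,0.6],[-6.6,-9.6,2.45,-0.614,-0.612,1.482,0.6],[-6.6,-9.6,2.45,-0.614,-0.612,1.482,0.6],[-6.6,-9.6,2.45,-0.614,-0.612,1.482,0.6],[-6.6,-9.6,2.45,-0.614,-0.612,1.482,0.6],[-6.6,-9.6,2.45,-0.614,-0.612,1.482,0.6],[-6.6,-9.6,2.45,-0.614,-0.612,1.482,0.6],[-6.6,-9.6,2.45,-0.614,-0.612,1.482,0.6]]]}'
python3 - <<'E'
from h import *
from bench import status,eyes
s=status.sense();b=w([-90.5,-40,104]);R=tool(90,45)
print(s["joint_pos"].round(1),s["qd"].round(1),row(s,b+R.apply([0,0,14]),R))
E
```

```text
time: 5.2
tool_pos: [428.5, -225.2, 148.6]
tcp_rot: [135.6, -0.5, 92.5]
ft_force: [0.0, -0.4, -0.4]
finger_gap: 51.3
grip_force: 0.0
[-64.  -38.6 143.   46.   63.7 -83.1] [-0.  -0.5  0.3  0.2  0.   0.3] [0.78, -0.687, 6.963, -0.01, -0.013, 0.001]
```

```bash
python3 - <<'E'
from h import *
from bench import status,eyes
s=status.sense();b=w([-90.5,-40,104]);R=tool(90,25)
print(row(s,b+R.apply([0,0,-50]),R))
E
```

```text
[0.858, 0.963, 0.848, 0.339, -0.013, 0.003]
```

```bash
python3 -m handwheel '{"series":[[[0.86,0.96,0.85,0.34,-0.01,0,0.6],[0.86,0.96,0.85,0.34,-0.01,0,0.6],[0.86,0.96,0.85,0.34,-0.01,0,0.6],[0.86,0.96,0.85,0.34,-0.01,0,0.6],[0.86,0.96,0.85,0.34,-0.01,0,0.6],[0.86,0.96,0.85,0.34,-0.01,0,0.6]]]}'
python3 - <<'E'
from h import *
from bench import status,eyes
s=status.sense();b=w([-90.5,-40,104]);R=tool(90,25)
print(s["joint_pos"].round(1),row(s,b+R.apply([0,0,12]),R))
E
```

```text
time: 5.95
tool_pos: [440.0, -217.0, 149.3]
tcp_rot: [154.9, -0.0, 91.9]
ft_force: [-0.0, 0.1, 0.3]
finger_gap: 51.4
grip_force: 0.0
[-46.  -28.1 128.9  20.6  63.4 -54.7] [0.089, 0.077, 6.243, 0.001, -0.0, 0.0]
```

```bash
python3 -m handwheel '{"series":[[[0.09,0.08,3.2,0,0,0,0.6],[0.09,0.08,6.2,0,0,0,0.6],[0.09,0.08,6.2,0,0,0,0.6],[0.09,0.08,6.2,0,0,0,0],[0.09,0.08,6.2,0,0,0,0],[0.09,0.08,6.2,0,0,0,0],[0.09,0.08,6.2,0,0,0,0],[0.09,0.08,6.2,0,0,0,0]]]}' 30
python3 - <<'E'
from h import *
from bench import status
s=status.sense();h=w([69.5,-40,75]);y=RC.apply([0,1,0])
R0=Rr(s["tcp_rot"]);b0=h+RC.apply([-160,0,29])
p0=s["tool_pos"]; print("tool at",RC.inv().apply(p0-C).round(1))
off=R0.inv().apply(p0-b0);print(off)
for k in range(1,13):
    f=k*97/12; t=min(20,f*.25)
    b=h+Rn.from_rotvec(y*np.radians(f)).apply(b0-h); R=Rn.from_rotvec(-y*np.radians(t))*R0
    print(k,row(s,b+R.apply(off),R))
E
```

```text
time: 6.95
tool_pos: [468.5, -215.8, 95.8]
tcp_rot: [154.9, 0.1, 92.0]
ft_force: [-4.7, -0.2, 7.2]
finger_gap: 9.1
grip_force: 30.3
tool at [-84.1 -40.7  95.8]
[-0.65607266  2.32469647 10.11729567]
1 [-0.006, 1.492, -1.779, -0.035, -0.0, 0.0]
2 [-0.013, 3.219, -3.336, -0.071, -0.0, 0.0]
3 [-0.02, 5.145, -4.641, -0.106, -0.0, 0.0]
4 [-0.027, 7.235, -5.669, -0.141, -0.0, 0.0]
5 [-0.034, 9.446, -6.399, -0.176, -0.0, 0.0]
6 [-0.04, 11.736, -6.817, -0.212, -0.001, 0.0]
7 [-0.046, 14.06, -6.914, -0.247, -0.001, 0.0]
8 [-0.051, 16.371, -6.69, -0.282, -0.001, 0.0]
9 [-0.056, 18.626, -6.149, -0.317, -0.001, 0.0]
10 [-0.06, 20.776, -5.3, -0.349, -0.001, 0.001]
11 [-0.064, 22.755, -4.144, -0.349, -0.001, 0.001]
12 [-0.066, 24.552, -2.72, -0.349, -0.001, 0.001]
```

```bash
python3 -m handwheel '{"series":[[[0,1.49,-1.78,-0.035,0,0,0],[-0.01,3.22,-3.34,-0.071,0,0,0],[-0.02,5.15,-4.64,-0.106,0,0,0],[-0.03,7.24,-5.67,-0.141,0,0,0],[-0.03,9.45,-6.4,-0.176,0,0,0],[-0.04,11.74,-6.82,-0.212,0,0,0],[-0.05,14.06,-6.91,-0.247,0,0,0],[-0.05,16.37,-6.69,-0.282,0,0,0],[-0.06,18.63,-6.15,-0.317,0,0,0],[-0.06,20.78,-5.3,-0.349,0,0,0],[-0.06,22.76,-4.14,-0.349,0,0,0],[-0.07,24.55,-2.72,-0.349,0,0,0]]]}'
python3 - <<'E'
from h import *
from bench import status,eyes
import cv2
s=status.sense();print(s["joint_pos"].round(1),RC.inv().apply(s["tool_pos"]-C).round(1))
q=eyes.snapshot("side");cv2.imwrite("pics/f.png",cv2.resize(q["img"][80:272,190:318,::-1],(400,600),interpolation=cv2.INTER_CUBIC))
E
```

```text
time: 8.45
tool_pos: [679.7, -208.8, 223.4]
tcp_rot: [134.9, 0.1, 92.0]
ft_force: [-2.0, -3.3, -0.8]
finger_gap: 8.4
grip_force: 31.1
[-33.5  -7.3 112.4  37.6  42.1 -56.5] [127.2 -40.7 223.4]
```

View pics/f.png

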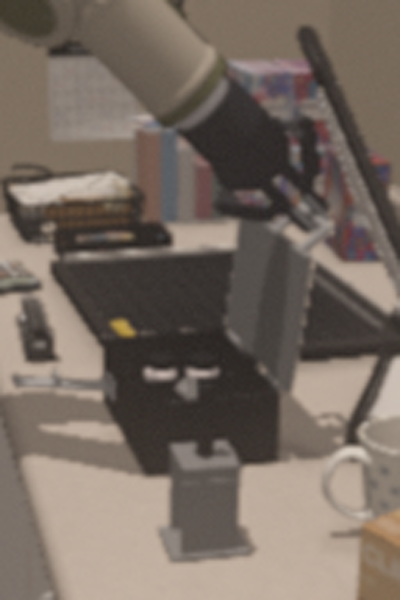

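The lid stands upright with its bar still in the fingers, and the jars and tube end are visible inside. I'll release and retreat along the tool axis.

```bash
python3 -m handwheel '{"series":[[[0,0,0,0,0,0,0.24],[0,0,0,0,0,0,0.24],[0,0,0,0,0,0,0.24],[0,0,-3,0,0,0,0.24],[0,0,-7,0,0,0,0.24],[0,0,-12,0,0,0,0.24]]]}'
python3 - <<'E'
from h import *
from bench import status,eyes
s=status.sense();print(s["joint_pos"].round(1),row(s,[420,-420,250],tool(180)),row(s,[420,-420,250],tool(0)))
E
```

```text
time: 9.25
tool_pos: [592.5, -210.6, 307.6]
tcp_rot: [135.0, -0.0, 92.0]
ft_force: [0.1, -0.0, 0.4]
finger_gap: 20.6
grip_force: 0.0
[-40.6 -24.4 117.2  35.1  56.4 -54.4] [-20.321, -16.786, -8.645, 0.614, 0.613, -1.48] [-20.321, -16.786, -8.645, 0.613, -0.615, 1.484]
```

```bash
python3 -m handwheel '{"series":[[[-20.3,-16.8,-8.6,0.613,-0.615,1.484,0.6],[-20.3,-16.8,-8.6,0.613,-0.615,1.484,0.6],[-20.3,-16.8,-8.6,0.613,-0.615,1.484,0.6],[-20.3,-16.8,-8.6,0.613,-0.615,1.484,0.6],[-20.3,-16.8,-8.6,0.613,-0.615,1.484,0.6],[-20.3,-16.8,-8.6,0.613,-0.615,1.484,0.6],[-20.3,-16.8,-8.6,0.613,-0.615,1.484,0.6],[-20.3,-16.8,-8.6,0.613,-0.615,1.484,0.6],[-20.3,-16.8,-8.6,0.613,-0.615,1.484,0.6],[-20.3,-16.8,-8.6,0.613,-0.615,1.484,0.6],[-20.3,-16.8,-8.6,0.613,-0.615,1.484,0.6],[-20.3,-16.8,-8.6,0.613,-0.615,1.484,0.6]]]}'
python3 - <<'E'
from h import *
from bench import status,eyes
import cv2
s=status.sense();print(s["joint_pos"].round(1),row(s,[508.5,-415.5,175],tool(0)))
A=[]
for n,x0,y0,W in(("side",215,180,80),("top",205,150,80)):
    q=eyes.snapshot(n);np.savez(n+"2.npz",**q);I=cv2.resize(q["img"][y0:y0+W,x0:x0+W,::-1],(400,400),interpolation=cv2.INTER_CUBIC)
    for k in range(0,W,10): cv2.putText(I,str(x0+k),(k*5,8),0,.3,(0,0,255));cv2.putText(I,str(y0+k),(0,k*5+4),0,.3,(0,0,255))
    A.append(I)
I=np.hstack(A);I=cv2.convertScaleAbs(I,alpha=1.6,beta=10);cv2.imwrite("pics/g.png",I)
E
```

```text
time: 10.75
tool_pos: [421.1, -420.2, 249.8]
tcp_rot: [179.9, -0.1, 2.0]
ft_force: [-0.1, 0.1, 0.5]
finger_gap: 51.3
grip_force: 0.0
[-49.9   6.1  84.8   0.   88.9  38.1] [8.734, -0.181, 7.499, 0.002, -0.002, 0.001]
```

View pics/g.png

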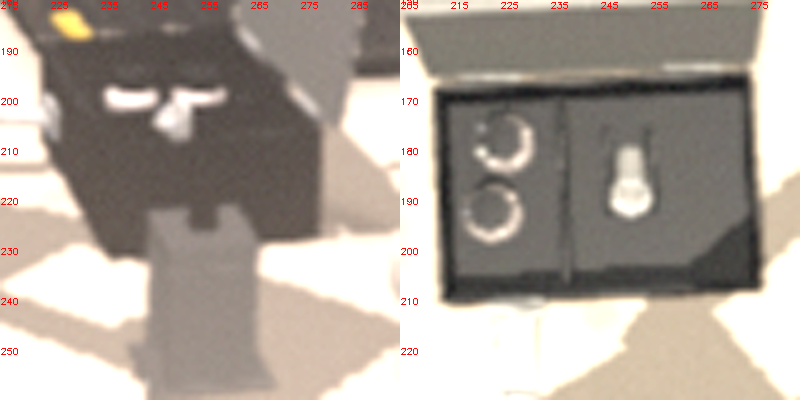

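The top crop shows the tube mouth near (251,189.6), right of the divider. The side crop shows it near (250,203), just over the case rim. I'll refine this with masks.

```bash
python3 - <<'E'
from h import *
import cv2
q=np.load("top2.npz")["img"].astype(int).sum(2)
print(q[176:196,243:260]//3)
t=(q>330).astype(np.uint8);t[:176]=0;t[196:]=0;t[:,:243]=0;t[:,260:]=0
n,l,st,c=cv2.connectedComponentsWithStats(t);print(st[1:],c[1:])
q=np.load("side2.npz")["img"].astype(int).sum(2)
print(q[195:212,242:262]//3)
for p in((251.1,189.6),):
    print(onz("top2",p,60).round(1),RC.inv().apply(onz("top2",p,60)-C).round(1),tri(("top2","side2"),(p,(250,203.5))))
E
```

```text
[[ 62  59  54  55  61  59  62  62  62  61  55  46  54  61  64  62  64]
 [ 60  59  55  60  60  62  63  61  61  61  54  50  60  65  62  64  62]
 [ 63  59  57  61  56  59  64  69  67  64  55  49  63  64  63  63  62]
 [ 62  62  59  64  59  65  83  97  95  87  61  50  60  62  61  64  62]
 [ 61  62  64  61  58  78 108 126 129 116  78  52  63  65  62  64  62]
 [ 63  63  61  57  56  85 118 132 134 123  86  58  65  65  62  63  63]
 [ 63  62  59  53  55  89 120 131 134 123  94  62  64  62  62  65  63]
 [ 62  61  60  54  55  88 119 131 131 123  95  60  58  56  63  64  63]
 [ 65  62  64  56  53  84 117 128 130 120  96  66  55  55  63  64  65]
 [ 64  64  61  53  55  92 126 135 134 131 105  69  58  54  61  64  67]
 [ 63  61  59  50  66 110 146 154 155 150 120  83  63  53  63  64  65]
 [ 64  62  59  59  91 128 137 145 146 143 135 112  70  52  59  64  66]
 [ 63  62  57  62 105 138 133 138 139 131 129 128  81  49  60  65  64]
 [ 63  63  59  66 111 146 141 143 141 134 141 147  95  54  60  64  66]
 [ 64  65  56  67 124 165 162 153 152 149 154 145  88  54  63  64  65]
 [ 63  63  58  59 103 151 165 160 1
[... 1209 characters left out ...]
  42
   46  44]
 [ 47  45  48  62  92 117 128 128 119 116 104  71  48  43  44  47  45  45
   43  44]
 [ 45  46  44  44  57  74  91 106 110 113 100  68  45  42  46  42  45  47
   47  46]
 [ 46  46  46  47  47  52  66  86  93  91  84  58  48  43  46  45  46  47
   48  50]
 [ 48  48  50  49  47  46  52  61  66  63  58  49  46  46  46  48  46  46
   46  47]
 [ 47  46  49  49  46  47  48  49  51  46  46  46  46  46  45  44  45  45
   44  44]
 [ 49  47  48  47  46  45  48  47  47  46  46  46  46  47  46  45  44  46
   47  45]
 [ 47  48  46  46  48  46  46  49  47  46  46  45  45  49  45  46  44  45
   46  46]]
[ 544.8 -192.2   60. ] [ -7.1 -19.6  60. ] (array([ 548.2, -192.9,   58.8]), [3.3, 3.3])
```

```bash
python3 - <<'E'
from h import *
M=onz("top2",(250.7,189.3),60);print(M.round(1),RC.inv().apply(M-C).round(1),tri(("top2","side2"),((250.7,189.3),(248.7,202.5))))
a=np.radians(30);X=RC.apply([np.cos(a),0,np.sin(a)]);Y=RC.apply([0,1,0]);ax=RC.apply([-np.sin(a),0,np.cos(a)])
P=[proj("side2",M+12*(np.cos(t)*X+np.sin(t)*Y)) for t in np.arange(8)*np.pi/4];print(np.array(P).tolist(), proj("side2",M))
P=[proj("top2",M+12*(np.cos(t)*X+np.sin(t)*Y)) for t in np.arange(8)*np.pi/4];print(np.array(P).tolist(), proj("top2",M))
print("axis base top",proj("top2",M-30*ax), "stand hole",proj("side2",[508.5,-415.5,85]))
E
```

```text
[ 545.7 -191.    60. ] [ -6.1 -18.4  60. ] (array([ 546.6, -191.3,   61.9]), [1.1, 1.1])
[[251.3, 201.0], [249.6, 200.7], [247.1, 201.7], [245.1, 203.5], [244.9, 205.1], [246.5, 205.5], [249.1, 204.4], [251.0, 202.6]] [248.1 203.1]
[[250.5, 185.8], [247.8, 187.0], [246.8, 189.5], [248.1, 191.9], [250.9, 192.8], [253.6, 191.6], [254.6, 189.1], [253.3, 186.7]] [250.7 189.3]
axis base top [250.6 185.2] stand hole [254.2 225.8]
```

```bash
python3 -m handwheel '{"series":[[[8.83,-0.2,4,0,0,0,0.6],[8.83,-0.2,7,0,0,0,0.6],[8.83,-0.2,7,0,0,0,0.6],[8.83,-0.2,11,0,0,0,0.6],[8.83,-0.2,14.2,0,0,0,0.6],[8.83,-0.2,14.2,0,0,0,0.6],[8.83,-0.2,14.2,0,0,0,0],[8.83,-0.2,14.2,0,0,0,0],[8.83,-0.2,14.2,0,0,0,0],[8.83,-0.2,14.2,0,0,0,0],[8.83,-0.2,14.2,0,0,0,0]]]}' 60
python3 -m handwheel '{"series":[[[0,0,-4,0,0,0,0],[0,0,-8,0,0,0,0],[0,0,-12,0,0,0,0],[0,0,-14,0,0,0,0],[0,0,-14,0,0,0,0]]]}'
python3 - <<'E'
from h import *
from bench import status,eyes
import cv2
s=status.sense();print(s["joint_pos"].round(1))
A=[]
for n,x0,y0,W in(("side",215,130,100),("top",285,150,100)):
    q=eyes.snapshot(n);np.savez(n+"3.npz",**q);I=cv2.resize(q["img"][y0:y0+W,x0:x0+W,::-1],(400,400),interpolation=cv2.INTER_CUBIC)
    for k in range(0,W,10): cv2.putText(I,str(x0+k),(k*4,8),0,.3,(0,0,255));cv2.putText(I,str(y0+k),(0,k*4+4),0,.3,(0,0,255))
    A.append(I)
cv2.imwrite("pics/i.png",cv2.convertScaleAbs(np.hstack(A),alpha=1.3,beta=10))
E
```

```text
time: 12.22
tool_pos: [511.0, -416.6, 110.6]
tcp_rot: [179.8, -0.2, 1.9]
ft_force: [-0.2, 0.7, 7.4]
finger_gap: 12.8
grip_force: 58.3
time: 12.85
tool_pos: [510.5, -416.1, 249.8]
tcp_rot: [179.8, -0.2, 1.9]
ft_force: [0.3, 0.1, -0.7]
finger_gap: 13.3
grip_force: 60.3
[-43.6  15.9  73.8  -0.   90.   44.5]
```

View pics/i.png

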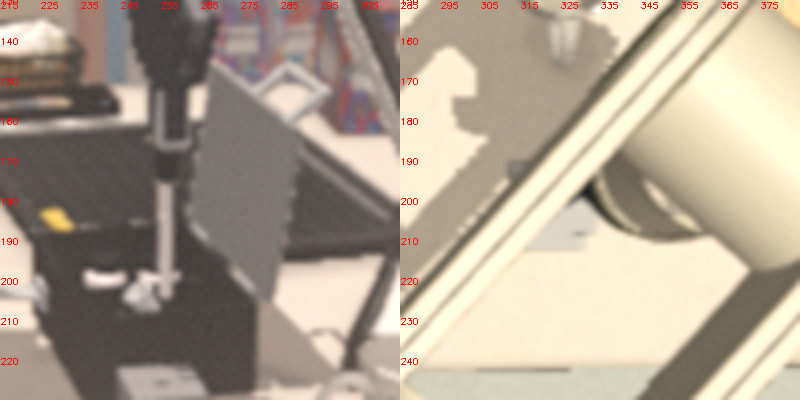

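The wand is held upright in the side view, with its rod at column ~256 and tip at about (256,204). I'll measure its offset in the tool.

```bash
python3 - <<'E'
from h import *
from bench import status
s=status.sense();q=np.load("side3.npz")["img"].astype(int).sum(2)//3
print(q[170:208:2,249:263])
def ony(p,y):
    c,d=ray("side3",p);return (c+d*(y-c[1])/d[1]).round(1)
for p in((256,180),(256,195),(256.2,204.2)): print(ony(p,-416.1))
T=s["tool_pos"];print("tool axis at",[proj("side3",T+[0,0,-k]).tolist() for k in(5,25,60,103)])
E
```

```text
[[ 52  54  53  53  46  41  40  41  39  41  45  51  52  57]
 [ 52  53  55  53  50  44  40  41  39  41  47  53  53  54]
 [ 53  53  50  55  55  55  46  43  44  46  51  52  50  59]
 [ 54  53  52  52  64  90 109 109  95  69  58  52  56  71]
 [ 51  52  52  52  59  95 122 125 112  72  51  49  52  66]
 [ 48  49  51  54  63  94 122 126 111  73  50  54  61  71]
 [ 51  50  49  51  60  96 124 127 112  69  50  57  77  91]
 [ 63  60  55  53  62  97 129 133 115  73  48  49  63  78]
 [ 64  58  56  51  51  83 116 131 116  76  46  41  55  79]
 [ 41  42  38  41  48  82 117 131 117  75  43  42  41  52]
 [ 41  41  42  42  49  83 119 131 115  74  43  42  43  42]
 [ 42  43  43  44  51  84 119 131 116  74  45  43  41  42]
 [ 44  47  46  47  56  88 123 131 115  73  47  41  42  41]
 [ 42  47  42  42  54  91 126 132 112  71  45  44  44  41]
 [ 93 130 139 129 117 117 128 133 124 116 107  66  43  45]
 [115 147 160 153 138 134 137 134 120  95  71  50  45  47]
 [145 136 137 128  84  91 125 133 114  69  43  42  41  44]
 [149 131 123 120 105  79  90  98  83  54  44  40  42  44]
 [105 110 115 120 121 104  63  46  47  44  45  46  45  44]]
[ 510.6 -416.1  213.3]
[ 511.5 -416.1  172.3]
[ 512.6 -416.1  146.6]
tool axis at [[255.6, 169.6], [255.4, 177.1], [255.2, 190.0], [254.8, 205.4]]
```

```bash
cat >> h.py <<'E'
M=np.array([546,-191.1,60.]);AX=RC.apply([-.5,0,np.cos(np.pi/6)])
E
python3 - <<'E'
from h import *
from bench import status
s=status.sense();print(row(s,M+AX*144,tool(0,30)))
E
```

```text
[-2.787, -22.252, 6.133, -0.0, 0.524, -0.0]
```

```bash
python3 -m handwheel '{"series":[[[-0.5,-4,1,0,0.09,0,0],[-1,-8,2,0,0.17,0,0],[-1.5,-12,3,0,0.26,0,0],[-2,-16,4,0,0.35,0,0],[-2.5,-20,5,0,0.44,0,0],[-2.79,-22.25,6.13,0,0.524,0,0],[-2.79,-22.25,6.13,0,0.524,0,0],[-2.79,-22.25,6.13,0,0.524,0,0],[-2.79,-22.25,6.13,0,0.524,0,0]]]}'
python3 - <<'E'
from h import *
from bench import status,eyes
import cv2
s=status.sense();print(s["joint_pos"].round(1),row(s,M+AX*144,tool(0,30)))
A=[]
for n,x0,y0,W in(("side",210,140,80),("top",205,140,80)):
    q=eyes.snapshot(n);np.savez(n+"4.npz",**q);I=cv2.resize(q["img"][y0:y0+W,x0:x0+W,::-1],(400,400),interpolation=cv2.INTER_CUBIC)
    for k in range(0,W,10): cv2.putText(I,str(x0+k),(k*5,8),0,.3,(0,0,255));cv2.putText(I,str(y0+k),(0,k*5+4),0,.3,(0,0,255))
    A.append(I)
    print(n,"tip exp",proj(n+"4",s["tool_pos"]+Rr(s["tcp_rot"]).apply([0,0,104])),"mouth",proj(n+"4",M),"rod80",proj(n+"4",s["tool_pos"]+Rr(s["tcp_rot"]).apply([0,0,40])))
cv2.imwrite("pics/j.png",cv2.convertScaleAbs(np.hstack(A),alpha=1.6,beta=10))
E
```

```text
time: 14.08
tool_pos: [475.5, -195.3, 187.7]
tcp_rot: [179.8, -30.1, 1.9]
ft_force: [-0.6, 0.6, 0.3]
finger_gap: 13.1
grip_force: 60.3
[-42.7 -31.  128.3  23.3  62.3  38.2] [-0.269, -0.189, 0.183, 0.002, -0.002, 0.001]
side tip exp [242.8 192.6] mouth [248.2 203.1] rod80 [232.8 176.4]
top tip exp [251.6 194.3] mouth [250.7 189.2] rod80 [251.9 204.2]
```

View pics/j.png

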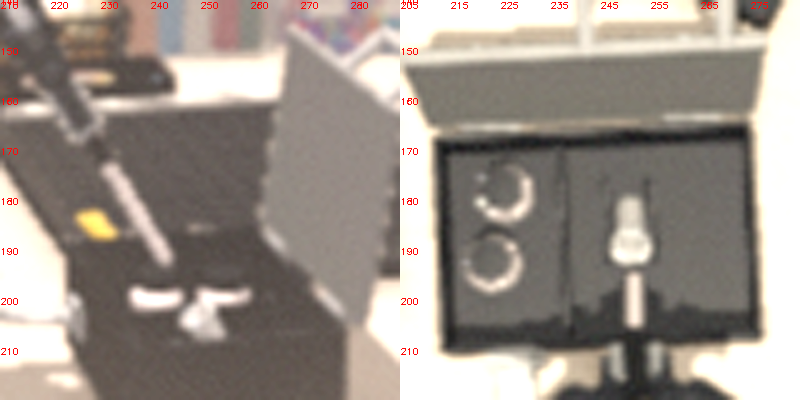

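The top view shows the rod at column ~251.7, in line with the tube axis (250.7) apart from about 2 mm in y. The side view confirms the tip at (243,192). I'll correct this and enter the flare.

```bash
python3 -m handwheel '{"series":[[[-0.25,-0.2,0.2,0,0,0,0],[-0.25,-0.2,0.2,0,0,0,0],[-0.25,-0.2,1.7,0,0,0,0],[-0.25,-0.2,3.2,0,0,0,0],[-0.25,-0.2,4.4,0,0,0,0],[-0.25,-0.2,4.4,0,0,0,0],[-0.25,-0.2,4.4,0,0,0,0]]]}'
python3 - <<'E'
from h import *
from bench import status
s=status.sense();print(row(s,M+AX*50,tool(0,30)))
E
```

```text
time: 15.05
tool_pos: [494.4, -191.4, 147.2]
tcp_rot: [179.9, -30.1, 1.9]
ft_force: [0.1, -0.0, 0.2]
finger_gap: 13.6
grip_force: 60.3
[0.099, 0.132, 5.128, 0.001, -0.002, 0.0]
```

```bash
python3 -m handwheel '{"series":[[[0.05,0.05,0.6,0,0,0,0],[0.05,0.05,1.2,0,0,0,0],[0.05,0.05,1.8,0,0,0,0],[0.05,0.05,2.4,0,0,0,0],[0.05,0.05,2.4,0,0,0,0]]]}'
python3 - <<'E'
from h import *
from bench import status
s=status.sense();print(row(s,M+AX*50,tool(0,30)))
E
```

```text
time: 15.68
tool_pos: [507.1, -191.7, 126.1]
tcp_rot: [179.9, -30.1, 1.9]
ft_force: [3.6, -1.8, -1.5]
finger_gap: 13.3
grip_force: 59.9
[0.055, 0.065, 2.669, 0.001, -0.002, 0.0]
```

```bash
python3 -m handwheel '{"series":[[[0.05,0,0.6,0,0,0,0],[0.05,0,1.2,0,0,0,0],[0.05,0,1.8,0,0,0,0],[0.05,0,2.1,0,0,0,0],[0.05,0,2.1,0,0,0,0]]]}'
python3 - <<'E'
from h import *
from bench import status
s=status.sense();print(row(s,M+AX*50,tool(0,30)))
E
```

```text
time: 16.3
tool_pos: [517.9, -191.2, 108.2]
tcp_rot: [179.9, -30.1, 1.9]
ft_force: [3.5, -2.6, -0.1]
finger_gap: 13.0
grip_force: 59.9
[0.024, 0.083, 0.576, 0.001, -0.001, 0.0]
```

Now I'll push gently until the floor is felt.

```bash
python3 -m handwheel '{"series":[[[0.05,0.1,0.2,0,0,0,0],[0.05,0.1,0.4,0,0,0,0],[0.05,0.1,0.6,0,0,0,0],[0.05,0.1,0.6,0,0,0,0]]]}'
python3 - <<'E'
from h import *
from bench import status
s=status.sense();print(row(s,M+AX*50,tool(0,30)),"axial",(s["ft_force"]@AX).round(1))
E
```

```text
time: 16.8
tool_pos: [521.2, -191.9, 103.4]
tcp_rot: [180.0, -30.1, 1.9]
ft_force: [-4.4, -0.5, 3.2]
finger_gap: 13.6
grip_force: 61.1
[-0.022, 0.001, 0.003, 0.001, -0.001, 0.0] axial 4.9
```

```bash
python3 -m handwheel '{"series":[[[0,0,0.15,0,0,0,0],[0,0,0.3,0,0,0,0],[0,0,0.3,0,0,0,0]]]}'
python3 - <<'E'
from h import *
from bench import status
s=status.sense();print(row(s,M+AX*50,tool(0,30)),"axial",(s["ft_force"]@AX).round(1))
E
```

```text
time: 17.18
tool_pos: [523.6, -192.6, 103.6]
tcp_rot: [179.8, -30.2, 2.0]
ft_force: [-22.1, 4.1, 28.4]
finger_gap: 12.8
grip_force: 65.3
[-0.235, -0.08, -0.102, 0.002, -0.003, 0.002] axial 35.6
```

```bash
python3 -m handwheel '{"series":[[[0,0,0.2,0,0,0,0.6],[0,0,0.2,0,0,0,0.6],[0,0,0.2,0,0,0,0.6],[0,0,-3,0,0,0,0.6],[0,0,-8,0,0,0,0.6],[0,0,-12,0,0,0,0.6],[-4,0,-16,0,0,0,0.6],[-4,0,-16,0,0,0,0.6],[-4,0,-16,0,0,0,0.6]]]}'
python3 - <<'E'
from h import *
from bench import status,eyes
import cv2
A=[]
for n,x0,y0,W in(("side",210,140,80),("top",205,140,80)):
    q=eyes.snapshot(n);np.savez(n+"5.npz",**q);I=cv2.resize(q["img"][y0:y0+W,x0:x0+W,::-1],(400,400),interpolation=cv2.INTER_CUBIC)
    for k in range(0,W,10): cv2.putText(I,str(x0+k),(k*5,8),0,.3,(0,0,255));cv2.putText(I,str(y0+k),(0,k*5+4),0,.3,(0,0,255))
    A.append(I)
    print(n,"collar exp",proj(n+"5",M+AX*28),"handle end exp",proj(n+"5",M+AX*91))
cv2.imwrite("pics/k.png",cv2.convertScaleAbs(np.hstack(A),alpha=1.6,beta=10))
E
```

```text
time: 18.3
tool_pos: [408.1, -196.0, 219.2]
tcp_rot: [179.9, -30.1, 1.9]
ft_force: [-0.3, -0.4, 0.2]
finger_gap: 50.7
grip_force: 0.0
side collar exp [244.  196.2] handle end exp [234.3 180.5]
top collar exp [250.9 193.2] handle end exp [251.2 202.7]
```

View pics/k.png

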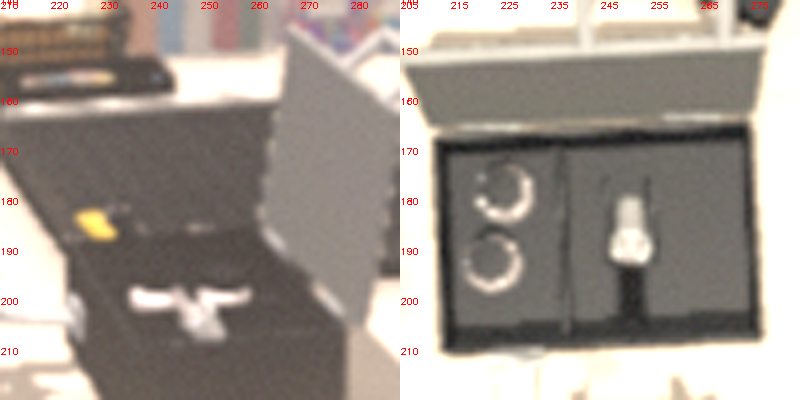

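The wand sits in the tube: in the top view its dark handle runs from the mouth to about (251,203), as predicted for full depth. The axial contact force jumping to 36 N confirms it reached the floor. The lid is upright and the latch is forward.

```bash
python3 -c "
from bench import r
print(r.hand_in())"
```

```text
the job is handed in; nothing more can be done
None
```

I handed the job in at about 18 s: the latch is swung forward, the lid stands upright, and the wand is pushed to the tube's floor (contact force rose to 36 N) and released. I never went near the staple box, mug or stapler.

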